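Fit the flat gauge bar on the throwing-gauge stand

ROBOT

A 6-joint arm with a two-finger parallel gripper is mounted at the origin on the work surface. World frame = base frame: x ahead of the robot, y to its left, z up, the work surface at z = 0. Lengths are in m, angles in rad, forces in N, time in s.
With the tool pointing down it reaches from about 0.3 to 0.775 m from the base axis. Payload 14.6 kg.
Tool frame: the origin (TCP) lies between the finger pads; the fingertips stand 19 mm ahead of it and the grasp point (between the pads) is the TCP (env.tips_ahead is the distance from the TCP to the fingertips, in m); x points along the fingers, y is the direction in which the jaws open and shut, and the axes are right-handed (so a half turn about x gives the same grasp; the last joint's range is limited). The gripper opens to 94 mm and grips with 3 to 60 N. Pads are 16 mm wide; open, the fingers measure 119 mm over their backs; the gripper's body (75 mm by 177 mm) begins 78 mm behind the grasp point.
Start: joints at [1.219, 0.3, 1.521, -0, 1.321, -0.067], TCP at [0.155, 0.528, 0.224] pointing down, gripper open.
Joint ranges: [-3.03, 3.03], [-0.79, 2.21], [0.23, 2.52], [-1.04, 4.18], [0, 3.07], [-2.55, 2.55]. Speed limits (rad/s): [2.22, 2.22, 2.57, 3.14, 3.14, 3.14].

INTERFACE

Orientations are given as a rotation vector (axis times angle).
In Python, from workcell import sensors, vision, job, spotter, env gives the robot as it stands.
- The arm moves only by the tool carry_out, never from a script. Its argument "steps" is one flat list of numbers, 7 for each row, row after row: the shift along the tool's x, y, z in m, then the turn, a rotation vector about the tool's x, y, z in degrees, then the gripper's target within -1 to 1 (fully open at 1, half-way at 0, shut at -1). A call has 1 to 5 rows; each row is the pose to reach, as a shift and turn from the pose commanded when the call began, along the tool's axes at that moment; what a row does not reach only later rows make up. A row lasts 1/12 s, in which the tool goes at most 41.7 mm and 7.16 degrees, less where a joint would pass 70% of its speed; a pose out of reach is approached as far as the arm can. A call with a gripper value outside its range is refused whole. The fingers move at their own pace and stop on an object; "force" is the grip in N (left out, the last holds). Time passes only in rows, so rows that repeat a pose let the fingers close. It gives the time, the measured TCP pose, the force and the opening at its end, in the units of the state.
- sensors.read_state(): the state, without advancing time (a new reading comes with each control period).
- vision.capture(name): name is "side" or "top" or "wrist"; returns the picture (400x640x3 uint8, red, green, blue); there is no depth.
- vision.get_calibration(name): a dict with "fovy" (degrees; the focal length in pixels is half the picture's height over the tangent of half this angle, whatever the lens; pixels are square), "cx", "cy" (the principal point, pixels), "xyz" and "rotation" of the camera in the world; the wrist camera has in their place "mount" (4x4, takes a point from camera to tool coordinates, whose origin is the TCP and whose axes are the tool frame's). Camera axes: x right, y down, z forward; pixel columns grow to the right and rows downward; lengths in m; the calibration is good to about 2 mm. A picture is of the moment at which its call begins: read the wrist's pose just before it. get_calibration takes no time and is no camera call.
- job.hand_in(): hands the job in, once; it reports no verdict.
Trained networks look in the newest picture that a camera, given by its name, has taken for a name from the list of things; names that differ only in an ending like _2 or _b are one class to them, and where a whole thing is asked for, a point or a joint stands for the part that bears it (a point fixed in the world has none). Each returns a list of dicts, best first, with "p" (0 to 1); they miss things now and then, are a little off and sometimes report something else, mostly with a low value. They report only what shows in the picture. A call takes as long as a camera call. They do not tell look-alikes from the thing itself.
- spotter.look_for(camera, query): "at" ([x, y, z] in m, in world coordinates, good to about 4 mm: the middle of the surface that is visible of it).
- spotter.mark_of(camera, query): "at" ([x, y, z] in m, in world coordinates, good to about 4 mm: a listed point, or the origin of a listed thing).
The state is a dict: "clock": time; "joint_positions": joint angles; "qd": joint speeds; "joint_torque": joint torques, N m; "eef_pos": TCP position; "ee_rot": TCP orientation; "ft_force": force on the tool from outside, world axes, zero at the start; "ft_torque": the same for the moment, N m; "gripper_width": finger opening in m.
Only numpy, scipy, OpenCV 4.12 (cv2) and the standard library are available. Lean on these libraries where they do the work, as an engineer would, in place of code of your own. Each camera call takes 0.05 s, during which the arm holds its last target. There are 200 camera calls.

TASK

Two thin flat aluminium bars lie sunk in the grooves of the low wooden rack, too flush to be picked up. Pressing lightly from above, slide the bar that has a round hole so that its plain end sticks out well past the open front edge of the rack, take it by that end, and set it down gently on the gauge stand with its hole over the upright pin, lying flat on the block. Never press the bar against the rack with more than 18 N (the wood bruises), and leave the other bar and the things standing around where they are.

Things in the scene. Friction and masses are not known exactly. Their poses are not given: they have to be found in the camera images.
- gauge_bar_center (a point): centre (half-way up) of the gauge bar: flat aluminium, 160 mm long (x axis), 46 wide (y), 4.5 thick (z), 70-110 g, one round hole. Starts flat in either groove of the rack, axes along the rack's: holed end (+x) to the closed back, plain end (-x) 35-67 mm inside the open front edge. Slides at about 0.25 of the pressing force; fingertips grip it better. Hold it by its width near the plain end.
- gauge_bar_hole (a point): centre of the 22 mm round hole, half-way up the gauge bar's thickness: 58 mm from the bar's centre along +x, on its middle line
- plain_bar_center (a point): centre (half-way up) of the other bar, same size and material but without a hole; it lies in the other groove and stays there
- rack: fixed low wooden rack, 240 mm (x) by 146 (y), 64 high, stands 0-12 mm sunk in the bench, so read its height. Origin: centre of its underside. Two grooves along x, 52 wide, 4 deep (floor 60 above the origin), centred 35 mm either side of the middle line, closed at the back (+x) by a 10 mm strip. A bar in a groove stands 0.5 above the top. Heights are too rough to press by: touch down at 5 mm/s or slower.
- rack_edge (a point): middle of the rack's open front edge, 120 mm from its origin along -x (towards the robot), level with its top. Over the last 28-32 mm each groove's floor slopes up to a worn sill 6 or 7 mm above the floor here, so a bar drawn out tips up (about 0.05 rad) and rises under the fingers; contact is stiff, keep the press at about 7 N by feel. Beyond is free air, so fingers can straddle a bar's end.
- stand_pin (a point): foot of the gauge stand's upright steel pin, on the top face of its block, 55 mm above the table. Pin 12 mm in diameter, 18 tall, tapered tip. The block's top reaches 22 mm beyond the pin along +x (away from the robot), 88 along -x and 38 to each side. With the hole on the pin and the plain end towards -x, the bar lies flat on the block and its last 50 mm stick out over free air.
- prop: white ceramic kiln prop, upright cylinder 38 mm across and 60 mm tall, loose, origin at the centre of its underside; stays where it is
- test_cup: small terracotta test cup, 72 mm across the rim and 70 mm tall, loose, origin at the centre of its underside; stays where it is
- brush: flat brush lying across the table in front of the robot, 200 mm long (x axis), loose, origin at the middle of its underside; stays where it is
- stand: the fixed gauge stand itself: origin under the middle of its block, on the table; the pin stands 33 mm from there along +x. Grey block 110 mm (x) by 76 (y), 55 high, on a foot plate 12 mm high reaching 15 mm beyond it at the back, 5 mm in front and 12 mm at the sides
Not all that is in view belongs to the job. Leave any green or pink look-alike of the part that bears gauge_bar_center alone.

How it is judged:
On the way:
1. the gauge bar rests in its groove with its plain end sticking out at least 20 mm past the rack's front edge (x of gauge_bar_center in the frame of rack below -0.06 m and z of gauge_bar_center in the frame of rack between 0.0595 and 0.074 m and angle between gauge_bar_center's own z axis and vertical below 0.1 rad), for 0.2 s.
At the end, for the whole second after the job is handed in: the gauge bar lies flat on the stand's block (within 0.06 rad of level, its mid-height 0 to 5 mm above the block's top), the hole over the pin (centres within 8 mm seen from above); the other bar within 20 mm of where it started and the prop, cup and brush within 40 mm of theirs (horizontal distance between gauge_bar_hole and stand_pin below 0.008 m and z of gauge_bar_hole in the frame of stand_pin between 0 and 0.005 m and angle between gauge_bar_center's own z axis and vertical below 0.06 rad and distance of plain_bar_center from where it was at the start of the episode below 0.02 m and distance of each of prop, test_cup, brush from where it was at the start of the episode below 0.04 m and linear speed of gauge_bar below 0.02 m/s); the robot touches nothing.
It fails at once if the gauge bar is pressed against the rack with more than 18 N (contact force between gauge_bar and rack above 18 N).
It fails at once if the gauge bar is dropped or pressed on the stand with more than 30 N (contact force between gauge_bar and stand above 30 N).
It fails at once if the other bar is moved by more than 20 mm (distance of plain_bar_center from where it was at the start of the episode above 0.02 m).
It fails at once if the prop, the cup or the brush is moved by more than 40 mm (distance of any of prop, test_cup, brush from where it was at the start of the episode above 0.04 m).
It also fails if it takes over 69 s, if anything falls off the work surface, if the arm or the gripper's body presses on something with over 40 N, if the wrist force passes 120 N, or if a joint passes its speed limit or range.

## Working session

There is one attempt and no reset: what is moved stays moved. The work goes in short steps, Python scripts to look and compute and a tool call to move; the robot and the scene stay as the last step left them, time stands still between calls to the robot, and variables do not carry over. Pictures are saved under pics/ and viewed, about 8 in all and at most 12, crops included, and the job is handed in when it is done.

Besides the shell and the picture viewer there is one more tool, called after "Request:" as name(argument=value, ...) on one line, values as JSON. carry_out: Moves the arm, as the interface text tells. Its arguments: {"type":"object","properties":{"steps":{"type":"array","items":{"type":"number"}},"force":{"type":"number"}},"required":["steps"]}

```bash
mkdir -p pics; ls
python3 - <<'E'
from workcell import sensors, vision, job, spotter, env
import cv2, numpy as np
s=sensors.read_state(); print({k:np.round(v,3).tolist() for k,v in s.items()})
for c in("top","side"):
    im=vision.capture(c); cv2.imwrite(f"pics/{c}0.png",im[:,:,::-1])
    print(c,{k:np.round(v,3).tolist() for k,v in vision.get_calibration(c).items()if not isinstance(v,str)})
    for q in("gauge_bar_center","gauge_bar_hole","plain_bar_center","rack","rack_edge","stand_pin","stand","prop","test_cup","brush"):
        print(c,q,[(np.round(d["at"],3).tolist(),round(d["p"],2)) for d in spotter.mark_of(c,q)[:3]])
print({k:np.round(v,3).tolist() for k,v in vision.get_calibration("wrist").items()if not isinstance(v,str)})
print(sensors.read_state()["clock"])
E
```

```text
pics
{'clock': 0.0, 'joint_positions': [1.219, 0.3, 1.522, -0.0, 1.321, -0.067], 'qd': [0.0, -0.0, 0.002, 0.002, -0.002, 0.0], 'joint_torque': [0.0, -53.182, -35.274, 0.071, 0.024, -0.0], 'eef_pos': [0.154, 0.528, 0.224], 'ee_rot': [0.223, 1.559, -0.224], 'ft_force': [0.252, 0.15, -0.27], 'ft_torque': [0.023, -0.011, 0.017], 'gripper_width': 0.094}
top {'fovy': 42.546, 'cx': 312.424, 'cy': 189.613, 'xyz': [0.268, -0.025, 1.319], 'rotation': [-2.134, 2.118, -0.209]}
top gauge_bar_center [([0.405, 0.237, 0.007], 0.9), ([0.319, -0.273, 0.007], 0.66), ([0.616, -0.172, 0.059], 0.65)]
top gauge_bar_hole [([0.337, -0.22, 0.006], 0.94), ([0.676, -0.173, 0.064], 0.85), ([0.438, 0.288, -0.002], 0.82)]
top plain_bar_center [([0.616, -0.238, 0.06], 0.68)]
top rack [([0.596, -0.203, -0.001], 0.67)]
top rack_edge [([0.478, -0.205, 0.06], 0.9)]
top stand_pin [([0.635, 0.227, 0.055], 0.92)]
top stand [([0.604, 0.228, 0.005], 0.95)]
top prop [([0.722, -0.03, -0.002], 0.7)]
top test_cup [([0.55, -0.012, 0.001], 0.72)]
top brush [([0.416, 0.002, 0.001], 0.91)]
side {'fovy': 53.82, 'cx': 321.601, 'cy': 
[... 173 characters left out ...]
.171, 0.059], 0.63)]
side gauge_bar_hole [([0.336, -0.218, 0.002], 0.85), ([0.436, 0.288, 0.0], 0.65), ([0.668, -0.171, 0.063], 0.58)]
side plain_bar_center [([0.616, -0.237, 0.063], 0.96)]
side rack [([0.599, -0.205, 0.002], 0.73)]
side rack_edge [([0.482, -0.205, 0.062], 0.58)]
side stand_pin [([0.632, 0.229, 0.053], 0.88), ([0.551, -0.008, 0.0], 0.27)]
side stand [([0.599, 0.231, 0.004], 0.73)]
side prop [([0.618, -0.241, 0.064], 0.45)]
side test_cup [([0.55, -0.006, -0.002], 0.97)]
side brush [([0.418, -0.002, -0.001], 0.9)]
{'fovy': 65.952, 'cx': 319.028, 'cy': 199.624, 'mount': [[0.0, -0.243, 0.97, -0.161], [1.0, -0.0, -0.0, 0.001], [0.0, 0.97, 0.243, -0.07], [0.0, 0.0, 0.0, 1.0]]}
1.1
```

```bash
python3 -c "
import cv2,numpy as np
a=cv2.imread('pics/top0.png');b=cv2.imread('pics/side0.png')
cv2.imwrite('pics/both.png',cv2.resize(np.vstack([a,b]),(480,600)))"
```

```text
(no output)
```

View pics/top0.png

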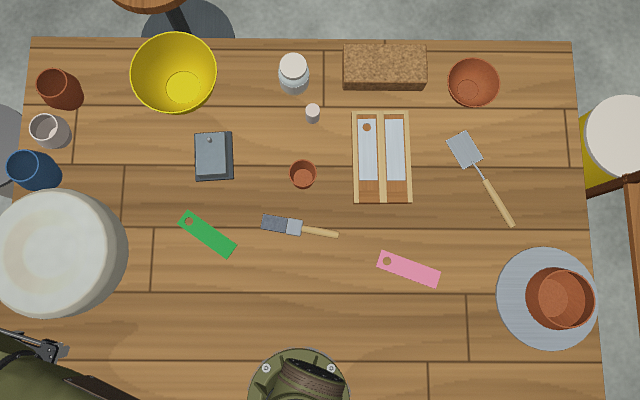

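Candidates for the gauge bar: green plate (207,234) and pink plate (408,268), both look-alikes to leave alone. The holed aluminium bar is in the rack's left groove, with centre (367,150) and hole (367,127). The plain bar is at (395,150). I choose the holed aluminium one and check it in a close crop.

```bash
cat > h.py <<'E'
import numpy as np, cv2
from scipy.spatial.transform import Rotation as R
from workcell import sensors, vision, spotter, env
def cam(c,s=None):
    k=vision.get_calibration(c); f=200/np.tan(np.radians(k["fovy"])/2)
    if c=="wrist":
        T=np.array(k["mount"]); r=R.from_rotvec(s["ee_rot"]).as_matrix()
        return f,k["cx"],k["cy"],r@T[:3,:3],r@T[:3,3]+s["eef_pos"]
    q=np.array(k["rotation"]); q=R.from_rotvec(q).as_matrix() if q.ndim==1 else q
    return f,k["cx"],k["cy"],q,np.array(k["xyz"])
def at_z(C,u,v,z):
    f,cx,cy,r,o=C; d=r@np.array([(u-cx)/f,(v-cy)/f,1]); return o+d*(z-o[2])/d[2]
def proj(C,p):
    f,cx,cy,r,o=C; q=r.T@(np.array(p)-o); return cx+f*q[0]/q[2], cy+f*q[1]/q[2]
def tool():
    s=sensors.read_state(); return s,R.from_rotvec(s["ee_rot"]).as_matrix(),np.array(s["eef_pos"])
def st():
    s,r,p=tool(); print("t",round(s["clock"],2),"p",np.round(p,4),"F",np.round(s["ft_force"],1),"w",round(s["gripper_width"],4)); print(np.round(r,3).tolist())
E
python3 - <<'E'
import cv2,numpy as np
a=cv2.imread('pics/top0.png');b=cv2.imread('pics/side0.png')
p=cv2.resize(a[100:215,335:425],None,fx=5,fy=5,interpolation=cv2.INTER_CUBIC)
q=cv2.resize(a[115:195,180:245],None,fx=5,fy=5,interpolation=cv2.INTER_CUBIC)
o=np.zeros((575,775,3),np.uint8);o[:575,:450]=p;o[:400,450:775]=q
cv2.imwrite('pics/c1.png',o)
from h import *
C=cam("top");print(C)
E
```

```text
(np.float64(513.6825309382925), 312.42439227411586, 189.6134063891739, array([[ 0.00674146, -0.98228289,  0.18728286],
       [-0.99994159, -0.00820424, -0.00703651],
       [ 0.00844835, -0.18722448, -0.98228082]]), array([ 0.26829091, -0.02487787,  1.31910908]))
```

View pics/c1.png

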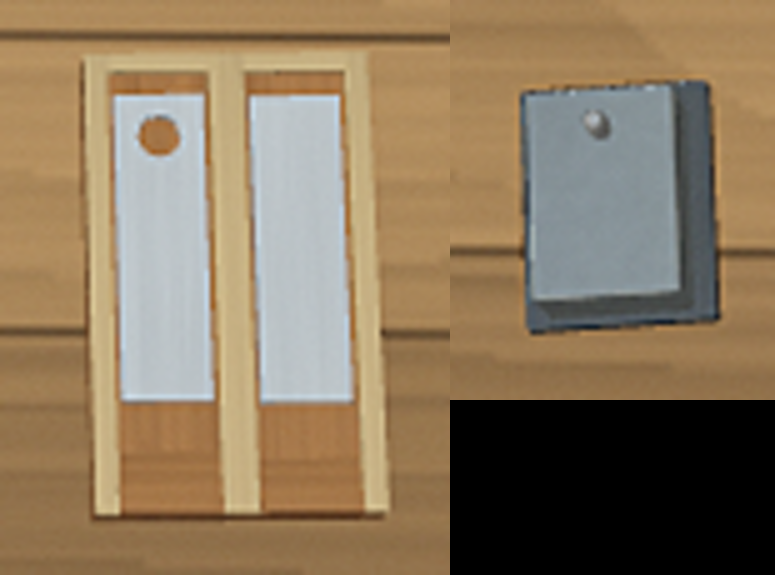

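View pics/side0.png

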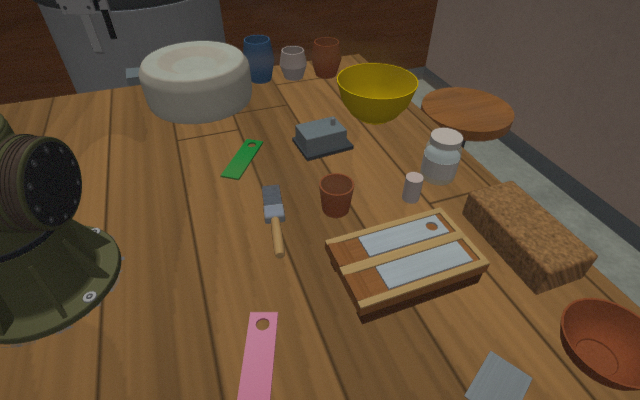

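Confirmed: the crop shows the holed silver bar in the left groove (hole at crop (159,135), full picture (366.8,127)), the plain bar on the right, and the stand pin at crop (597,125).

Run:
```python
from h import *
C=cam("top")
c=lambda x,y:(335+(x+.5)/5-.5,100+(y+.5)/5-.5)
d=lambda x,y:(180+(x-450+.5)/5-.5,115+(y+.5)/5-.5)
for z in(.056,.062):
    r=np.array([at_z(C,*c(*p),z) for p in((93,515),(387,513),(368,55),(85,57))])
    b=np.array([at_z(C,*c(*p),z) for p in((121,401),(214,401),(204,94),(113,96),(159,135))])
    n=lambda a,b:np.linalg.norm(a-b).round(4)
    print(z,"rack",r[:,:2].round(4).tolist(),n(r[0],r[1]),n(r[1],r[2]),n(r[2],r[3]),n(r[3],r[0]))
    ang=lambda a,b:np.degrees(np.arctan2(b[1]-a[1],b[0]-a[0])).round(2)
    print(ang(r[0],r[3]),ang(r[1],r[2]),"bar",b[:,:2].round(4).tolist(),b[:4].mean(0).round(4),n(b[0],b[1]),n(b[1],b[2]),ang(b[0],b[3]),ang(b[1],b[2]))
s=np.array([at_z(C,*d(*p),.055) for p in((530,299),(681,290),(672,86),(524,92),(600,134))]);print("stand",s[:,:2].round(4).tolist(),ang(s[0],s[3]),ang(s[1],s[2]))
print(at_z(C,*d(592,119),.073))
st()
```

```text
0.056 rack [[0.477, -0.1358], [0.4792, -0.2827], [0.719, -0.2799], [0.7164, -0.1336]] 0.1469 0.2398 0.1463 0.2395
0.52 0.65 bar [[0.5352, -0.1504], [0.5356, -0.1972], [0.6971, -0.1948], [0.6955, -0.1479], [0.6748, -0.1713]] [ 0.6159 -0.1725  0.056 ] 0.0468 0.1615 0.89 0.86
0.062 rack [[0.476, -0.1353], [0.4782, -0.2814], [0.7168, -0.2787], [0.7143, -0.1331]] 0.1462 0.2386 0.1456 0.2383
0.52 0.65 bar [[0.5339, -0.1498], [0.5343, -0.1964], [0.695, -0.194], [0.6935, -0.1473], [0.6729, -0.1706]] [ 0.6142 -0.1718  0.062 ] 0.0466 0.1607 0.89 0.86
stand [[0.5458, 0.2601], [0.5511, 0.1844], [0.6579, 0.1931], [0.654, 0.2685], [0.6321, 0.2287]] 4.43 4.65
[0.63469464 0.22949315 0.073     ]
t 1.1 p [0.1545 0.5278 0.2244] F [-0.4 -0.6  0.7] w 0.0939
[[0.0, 0.281, 0.96], [-0.0, 0.96, -0.281], [-1.0, -0.0, 0.0]]
```

Request:
carry_out(steps=[0,-0.13,0.16,-17,0,0,-1,0,-0.13,0.16,-17,0,0,-1,0,-0.13,0.16,-17,0,0,-1,0,-0.13,0.16,-17,0,0,-1,0,-0.13,0.16,-17,0,0,-1], force=20)

```text
clock: 1.52
eef_pos: [0.2711, 0.358, 0.2245]
ee_rot: [-0.01, 1.571, 0.01]
ft_force: [0.2, 1.2, -0.2]
gripper_width: 0.064
```

Request:
carry_out(steps=[0,-0.17,0.116,0,0,0,-1,0,-0.17,0.116,0,0,0,-1,0,-0.17,0.116,0,0,0,-1,0,-0.17,0.116,0,0,0,-1,0,-0.17,0.116,0,0,0,-1])

```text
clock: 1.93
eef_pos: [0.3894, 0.189, 0.2248]
ee_rot: [-0.009, 1.57, 0.009]
ft_force: [-0.0, 0.8, 0.4]
gripper_width: 0.0306
```

Request:
carry_out(steps=[0,-0.17,0.116,0,0,0,-1,0,-0.17,0.116,0,0,0,-1,0,-0.17,0.116,0,0,0,-1,0,-0.17,0.116,0,0,0,-1,0,-0.17,0.116,0,0,0,-1])

```text
clock: 2.35
eef_pos: [0.5075, 0.0202, 0.2246]
ee_rot: [-0.009, 1.57, 0.009]
ft_force: [-0.2, 1.0, 1.2]
gripper_width: 0.0003
```

Request:
carry_out(steps=[0,-0.17,0.116,0,0,0,-1,0,-0.17,0.116,0,0,0,-1,0,-0.17,0.116,0,0,0,-1,0,-0.17,0.116,0,0,0,-1,0,-0.17,0.116,0,0,0,-1])

```text
clock: 2.77
eef_pos: [0.6254, -0.1484, 0.2243]
ee_rot: [-0.009, 1.571, 0.009]
ft_force: [-0.3, 0.1, 0.2]
gripper_width: 0.0003
```

Run:
```python
from h import *
st()
s=sensors.read_state(); im=vision.capture("wrist"); cv2.imwrite("pics/w1.png",im[:,:,::-1])
for q in("gauge_bar_center","gauge_bar_hole","plain_bar_center","rack_edge","rack"):
    print(q,[(np.round(d["at"],4).tolist(),round(d["p"],2)) for d in spotter.mark_of("wrist",q)[:2]])
```

```text
t 2.77 p [ 0.6254 -0.1484  0.2243] F [-0.3  0.1  0.2] w 0.0003
[[0.0, -0.012, 1.0], [-0.0, 1.0, 0.012], [-1.0, -0.0, 0.0]]
gauge_bar_center [([0.6153, -0.1716, 0.0593], 0.78)]
gauge_bar_hole [([0.6718, -0.1719, 0.0611], 0.89), ([0.7183, -0.0286, -0.0022], 0.56)]
plain_bar_center [([0.6136, -0.2408, 0.0594], 0.56), ([0.5516, -0.0076, -0.0016], 0.56)]
rack_edge [([0.481, -0.2078, 0.0663], 0.84), ([0.7193, -0.0292, -0.003], 0.39)]
rack []
```

View pics/w1.png

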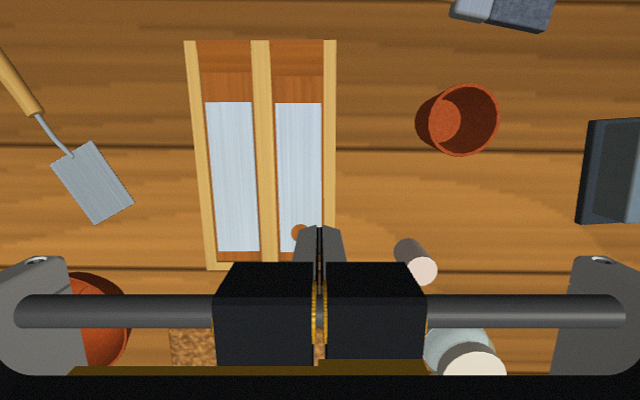

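The wrist picture (seen from behind, +x down) shows the gauge bar in the right groove. Its hole is at (298,232), partly behind the fingers, and its plain end is at (273–322,103). I go above it and then touch down slowly.

Request:
carry_out(steps=[0.04,-0.0235,0.0096,0,0,0,-1,0.08,-0.0235,0.0096,0,0,0,-1,0.115,-0.0235,0.0096,0,0,0,-1,0.13,-0.0235,0.0096,0,0,0,-1,0.134,-0.0235,0.0096,0,0,0,-1])

```text
clock: 3.48
eef_pos: [0.6328, -0.1679, 0.0874]
ee_rot: [-0.009, 1.575, 0.012]
ft_force: [-0.6, 0.6, -0.0]
gripper_width: 0.0003
```

Request:
carry_out(steps=[0.0004,0,0,0,0,0,-1,0.001,0,0,0,0,0,-1,0.0016,0,0,0,0,0,-1,0.0022,0,0,0,0,0,-1,0.0026,0,0,0,0,0,-1])

```text
clock: 3.9
eef_pos: [0.6348, -0.1696, 0.089]
ee_rot: [-0.01, 1.569, 0.009]
ft_force: [-0.0, 0.4, 0.4]
gripper_width: 0.0005
```

Request:
carry_out(steps=[0.0004,0,0,0,0,0,-1,0.0008,0,0,0,0,0,-1,0.0012,0,0,0,0,0,-1,0.0016,0,0,0,0,0,-1,0.002,0,0,0,0,0,-1])

```text
clock: 4.32
eef_pos: [0.6344, -0.1696, 0.0858]
ee_rot: [-0.009, 1.571, 0.009]
ft_force: [0.2, 0.2, -0.0]
gripper_width: 0.0008
```

Request:
carry_out(steps=[0.0004,0,0,0,0,0,-1,0.0008,0,0,0,0,0,-1,0.0012,0,0,0,0,0,-1,0.0016,0,0,0,0,0,-1,0.002,0,0,0,0,0,-1])

```text
clock: 4.73
eef_pos: [0.6344, -0.1695, 0.0838]
ee_rot: [-0.009, 1.571, 0.009]
ft_force: [0.1, 0.0, -0.1]
gripper_width: 0.0008
```

Request:
carry_out(steps=[0.0004,0,0,0,0,0,-1,0.0008,0,0,0,0,0,-1,0.0011,0,0,0,0,0,-1,0.0014,0,0,0,0,0,-1,0.0017,0,0,0,0,0,-1])

```text
clock: 5.15
eef_pos: [0.6345, -0.1696, 0.0821]
ee_rot: [-0.009, 1.571, 0.009]
ft_force: [-0.2, 0.4, 0.1]
gripper_width: 0.0004
```

Request:
carry_out(steps=[0.0003,0,0,0,0,0,-1,0.0006,0,0,0,0,0,-1,0.0009,0,0,0,0,0,-1,0.0012,0,0,0,0,0,-1,0.0015,0,0,0,0,0,-1])

```text
clock: 5.57
eef_pos: [0.6347, -0.1697, 0.0815]
ee_rot: [-0.01, 1.57, 0.009]
ft_force: [-2.6, 0.6, 8.7]
gripper_width: 0.0004
```

Request:
carry_out(steps=[-0.0001,0,-0.001,0,0,0,-1,-0.0001,0,-0.0025,0,0,0,-1,-0.0001,0,-0.004,0,0,0,-1,-0.0001,0,-0.0055,0,0,0,-1,-0.0001,0,-0.007,0,0,0,-1])

```text
clock: 5.98
eef_pos: [0.6279, -0.1698, 0.0815]
ee_rot: [-0.01, 1.569, 0.009]
ft_force: [0.7, 0.3, 5.6]
gripper_width: 0.0004
```

Request:
carry_out(steps=[0.0001,0,-0.0018,0,0,0,-1,0.0001,0,-0.0036,0,0,0,-1,0.0001,0,-0.0054,0,0,0,-1,0.0001,0,-0.0072,0,0,0,-1,0.0001,0,-0.009,0,0,0,-1])

```text
clock: 6.4
eef_pos: [0.619, -0.1699, 0.0816]
ee_rot: [-0.01, 1.569, 0.009]
ft_force: [1.6, -0.6, 5.9]
gripper_width: 0.0001
```

Request:
carry_out(steps=[0.0001,0,-0.0018,0,0,0,-1,0.0001,0,-0.0036,0,0,0,-1,0.0001,0,-0.0054,0,0,0,-1,0.0001,0,-0.0072,0,0,0,-1,0.0001,0,-0.0085,0,0,0,-1])

```text
clock: 6.82
eef_pos: [0.6105, -0.17, 0.0815]
ee_rot: [-0.01, 1.568, 0.009]
ft_force: [2.0, 0.6, 7.0]
gripper_width: 0.0003
```

Run:
```python
from h import *
st();s=sensors.read_state(); im=vision.capture("wrist"); cv2.imwrite("pics/w2.png",im[:,:,::-1])
C=cam("wrist",s)
# plain-end edge: brightness along the bar's middle line
for x in np.arange(.48,.56,.004):
    u,v=proj(C,(x,-.172,.0625)); print(round(x,3),int(u),int(v),im[int(v),int(u)].tolist() if 0<=v<400 else None)
```

```text
t 6.82 p [ 0.6105 -0.17    0.0815] F [2.  0.6 7. ] w 0.0003
[[0.002, -0.012, 1.0], [-0.001, 1.0, 0.012], [-1.0, -0.001, 0.002]]
0.48 317 1 [140, 82, 36]
0.484 316 10 [145, 82, 32]
0.488 316 18 [144, 83, 32]
0.492 316 27 [145, 85, 31]
0.496 316 35 [138, 79, 32]
0.5 316 43 [135, 78, 32]
0.504 316 52 [142, 83, 38]
0.508 316 60 [132, 76, 35]
0.512 316 68 [148, 79, 24]
0.516 316 76 [178, 190, 201]
0.52 316 83 [174, 186, 197]
0.524 316 91 [174, 185, 197]
0.528 316 99 [174, 186, 198]
0.532 316 106 [174, 188, 197]
0.536 316 114 [179, 189, 200]
0.54 315 121 [171, 184, 195]
0.544 315 128 [176, 188, 198]
0.548 315 135 [176, 189, 198]
0.552 315 142 [173, 189, 198]
0.556 315 149 [176, 186, 197]
0.56 315 156 [173, 187, 197]
```

Request:
carry_out(steps=[0,0,-0.0016,0,0,0,-1,0,0,-0.0032,0,0,0,-1,0,0,-0.0048,0,0,0,-1,-0.0001,0,-0.0064,0,0,0,-1,-0.0002,0,-0.008,0,0,0,-1])

```text
clock: 7.28
eef_pos: [0.6029, -0.1702, 0.082]
ee_rot: [-0.01, 1.568, 0.009]
ft_force: [3.2, 0.4, 8.1]
gripper_width: 0.0004
```

Request:
carry_out(steps=[-0.0002,0,-0.0014,0,0,0,-1,-0.0003,0,-0.0028,0,0,0,-1,-0.0004,0,-0.0042,0,0,0,-1,-0.0005,0,-0.0056,0,0,0,-1,-0.0006,0,-0.007,0,0,0,-1])

```text
clock: 7.7
eef_pos: [0.5959, -0.1703, 0.0827]
ee_rot: [-0.01, 1.567, 0.009]
ft_force: [4.0, -1.2, 7.4]
gripper_width: 0.0002
```

Request:
carry_out(steps=[-0.0001,0,-0.0014,0,0,0,-1,-0.0002,0,-0.0028,0,0,0,-1,-0.0003,0,-0.0042,0,0,0,-1,-0.0004,0,-0.0056,0,0,0,-1,-0.00055,0,-0.007,0,0,0,-1])

```text
clock: 8.12
eef_pos: [0.5891, -0.1704, 0.0834]
ee_rot: [-0.01, 1.567, 0.008]
ft_force: [4.1, 0.0, 9.1]
gripper_width: 0.0004
```

```bash
cat > e.py <<'E'
from h import *
def end(z=.064,y=-.172,lo=.40,hi=.55):
    s=sensors.read_state(); im=vision.capture("wrist"); C=cam("wrist",s)
    for x in np.arange(lo,hi,.001):
        u,v=proj(C,(x,y,z))
        if v>=0 and im[int(v),int(u),2]>120 and im[int(v),int(u),2]>im[int(v),int(u),0]: return round(x,3),int(u),int(v)
if __name__=="__main__": st(); print("end",end(), "travel",round(.6347-sensors.read_state()["eef_pos"][0],4))
E
python3 e.py
```

```text
t 8.12 p [ 0.5891 -0.1704  0.0834] F [4.1 0.  9.1] w 0.0004
[[0.004, -0.012, 1.0], [-0.001, 1.0, 0.012], [-1.0, -0.001, 0.004]]
end (np.float64(0.492), 317, 70) travel 0.0458
```

Request:
carry_out(steps=[-0.0003,0,-0.0014,0,0,0,-1,-0.0005,0,-0.0028,0,0,0,-1,-0.0006,0,-0.0042,0,0,0,-1,-0.0007,0,-0.0056,0,0,0,-1,-0.0008,0,-0.007,0,0,0,-1])

```text
clock: 8.58
eef_pos: [0.582, -0.1705, 0.0841]
ee_rot: [-0.01, 1.567, 0.008]
ft_force: [2.6, -0.5, 9.4]
gripper_width: 0.0003
```

Request:
carry_out(steps=[-0.0003,0,-0.0014,0,0,0,-1,-0.0004,0,-0.0028,0,0,0,-1,-0.0005,0,-0.0042,0,0,0,-1,-0.0006,0,-0.0056,0,0,0,-1,-0.0006,0,-0.007,0,0,0,-1])

```text
clock: 9.0
eef_pos: [0.5747, -0.1705, 0.0844]
ee_rot: [-0.01, 1.568, 0.009]
ft_force: [1.9, 0.9, 7.8]
gripper_width: 0.0004
```

Request:
carry_out(steps=[-0.0001,0,-0.0018,0,0,0,-1,-0.0001,0,-0.0036,0,0,0,-1,-0.0002,0,-0.0054,0,0,0,-1,-0.0002,0,-0.0072,0,0,0,-1,-0.0002,0,-0.009,0,0,0,-1])

```text
clock: 9.42
eef_pos: [0.5657, -0.1706, 0.0846]
ee_rot: [-0.01, 1.568, 0.009]
ft_force: [2.4, -0.4, 7.8]
gripper_width: 0.0005
```

Request:
carry_out(steps=[-0.0001,0,-0.0018,0,0,0,-1,-0.0001,0,-0.0036,0,0,0,-1,-0.0002,0,-0.0054,0,0,0,-1,-0.0002,0,-0.0072,0,0,0,-1,-0.0002,0,-0.009,0,0,0,-1])

```text
clock: 9.83
eef_pos: [0.5568, -0.1708, 0.0848]
ee_rot: [-0.01, 1.568, 0.009]
ft_force: [2.5, -0.2, 8.2]
gripper_width: 0.0004
```

```bash
python3 e.py
```

```text
t 9.83 p [ 0.5568 -0.1708  0.0848] F [ 2.5 -0.2  8.2] w 0.0004
[[0.003, -0.012, 1.0], [-0.001, 1.0, 0.012], [-1.0, -0.001, 0.003]]
end (np.float64(0.459), 317, 70) travel 0.0782
```

Request:
carry_out(steps=[-0.0002,0,-0.0018,0,0,0,-1,-0.0002,0,-0.0036,0,0,0,-1,-0.0003,0,-0.0054,0,0,0,-1,-0.0003,0,-0.0072,0,0,0,-1,-0.0003,0,-0.009,0,0,0,-1])

```text
clock: 10.3
eef_pos: [0.5477, -0.1709, 0.0851]
ee_rot: [-0.01, 1.568, 0.009]
ft_force: [1.6, -0.8, 6.8]
gripper_width: 0.0005
```

Request:
carry_out(steps=[0,0,-0.0018,0,0,0,-1,-0.0001,0,-0.0036,0,0,0,-1,-0.0001,0,-0.0054,0,0,0,-1,-0.0002,0,-0.0072,0,0,0,-1,-0.0002,0,-0.008,0,0,0,-1])

```text
clock: 10.72
eef_pos: [0.5397, -0.171, 0.0853]
ee_rot: [-0.01, 1.568, 0.009]
ft_force: [1.1, -0.9, 7.7]
gripper_width: 0.0002
```

Request:
carry_out(steps=[-0.001,0,0,0,0,0,-1,-0.003,0,0,0,0,0,-1,-0.01,0,0,0,0,0,-1,-0.03,0,0,0,0,0,0,-0.06,0,0,0,0,0,1])

```text
clock: 11.13
eef_pos: [0.5377, -0.1703, 0.143]
ee_rot: [-0.008, 1.575, 0.011]
ft_force: [0.7, 0.1, -0.2]
gripper_width: 0.0106
```

Request:
carry_out(steps=[-0.02,0,-0.04,0,0,0,1,-0.04,0,-0.08,0,0,0,1,-0.04,0,-0.1,0,0,0,1,-0.04,0,-0.12,0,0,0,1,-0.04,0,-0.12,0,0,0,1])

```text
clock: 11.55
eef_pos: [0.4165, -0.1721, 0.1851]
ee_rot: [-0.009, 1.57, 0.008]
ft_force: [0.0, -0.4, 0.5]
gripper_width: 0.0433
```

Run:
```python
from h import *
st();s=sensors.read_state(); a=vision.capture("wrist"); b=vision.capture("top")
for c in("wrist","top","side"):
    if c=="side":vision.capture(c)
    for q in("gauge_bar_center","gauge_bar_hole","rack_edge","plain_bar_center"):
        print(c,q,[(np.round(d["at"],4).tolist(),round(d["p"],2)) for d in spotter.mark_of(c,q)[:3]])
cv2.imwrite("pics/w3.png",a[:,:,::-1])
o=np.zeros((600,640,3),np.uint8);o[:400]=a[:,:,::-1];o[400:,:]=0
cr=cv2.resize(b[100:220,300:460,::-1],None,fx=1.66,fy=1.66);o[400:400+cr.shape[0],:cr.shape[1]]=cr[:200]
cv2.imwrite("pics/w3b.png",o)
```

```text
t 11.55 p [ 0.4165 -0.1721  0.1851] F [ 0.  -0.4  0.5] w 0.0433
[[0.0, -0.011, 1.0], [-0.0, 1.0, 0.011], [-1.0, -0.0, 0.0]]
wrist gauge_bar_center [([0.3176, -0.277, 0.0056], 0.81), ([0.5209, -0.172, 0.0632], 0.55)]
wrist gauge_bar_hole [([0.5815, -0.1711, 0.0655], 0.71), ([0.3365, -0.2269, 0.0047], 0.67)]
wrist rack_edge [([0.4817, -0.207, 0.0656], 0.8)]
wrist plain_bar_center [([0.6162, -0.2391, 0.0588], 0.94)]
top gauge_bar_center [([0.3186, -0.275, 0.0046], 0.9), ([0.4045, 0.2384, 0.0065], 0.75), ([0.5233, -0.1707, 0.0622], 0.54)]
top gauge_bar_hole [([0.5799, -0.1686, 0.0605], 0.93), ([0.4375, 0.2875, -0.0006], 0.72)]
top rack_edge []
top plain_bar_center [([0.6153, -0.2366, 0.0618], 0.82)]
side gauge_bar_center [([0.4087, 0.2396, 0.0021], 0.8), ([0.523, -0.1723, 0.064], 0.78), ([0.316, -0.2738, 0.0022], 0.75)]
side gauge_bar_hole [([0.5781, -0.1764, 0.0644], 0.72), ([0.4323, 0.2892, 0.0009], 0.64)]
side rack_edge [([0.6191, -0.2421, 0.0638], 0.7), ([0.4781, -0.2042, 0.0598], 0.64), ([0.5748, -0.1732, 0.0657], 0.28)]
side plain_bar_center [([0.6209, -0.2415, 0.0622], 0.86)]
```

View pics/w3b.png

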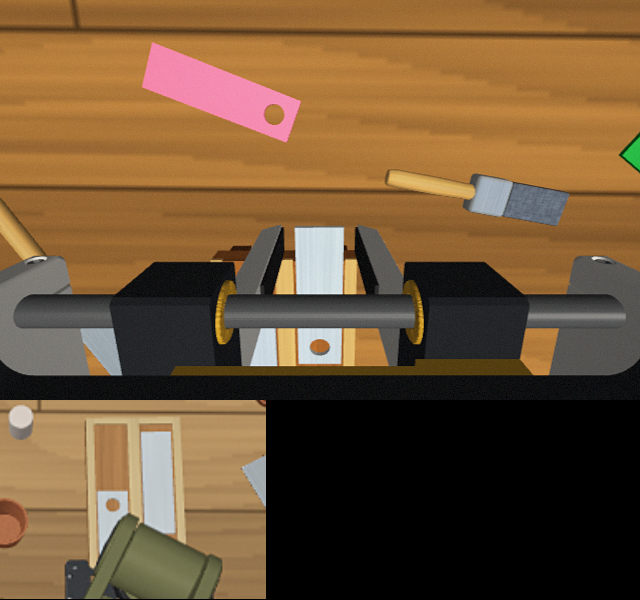

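The bar sticks out about 37 mm: wrist picture end at row 228, columns 295–344, and hole at (319,347). I take it there, tilting the tool 3° to match the bar.

Request:
carry_out(steps=[0,0,0.02,0,3,0,1,0,0,0.037,0,3,0,1,0,0,0.037,0,3,0,1,0,0,0.037,0,3,0,1,0,0,0.037,0,3,0,1])

```text
clock: 12.72
eef_pos: [0.4554, -0.1716, 0.184]
ee_rot: [-0.01, 1.624, 0.009]
ft_force: [0.6, 0.7, 0.7]
gripper_width: 0.0938
```

Request:
carry_out(steps=[0,0,0,0,0,0,1,0,0,0,0,0,0,1,0,0,0,0,0,0,1,0,0,0,0,0,0,1,0,0,0,0,0,0,1])

```text
clock: 13.13
eef_pos: [0.4558, -0.1717, 0.1843]
ee_rot: [-0.01, 1.623, 0.009]
ft_force: [0.5, -0.4, 0.3]
gripper_width: 0.0944
```

Run:
```python
from h import *
s,r,p=tool(); st()
im=vision.capture("wrist"); C=cam("wrist",s)
for x in(.43,.436,.44,.444,.448,.455,.47):
    row=[]
    for y in np.arange(-.21,-.13,.0005):
        u,v=proj(C,(x,y,.073)); q=im[int(v),int(u)].astype(int)
        if q[2]>140 and q[2]>=q[0]: row.append(y)
    print(x,[round(i) for i in proj(C,(x,-.172,.073))],len(row),(round(min(row),4),round(max(row),4)) if row else None)
print("shift for grasp",r.T@(np.array([.456,-.1715,.069])-p))
```

```text
t 13.13 p [ 0.4558 -0.1717  0.1843] F [ 0.5 -0.4  0.3] w 0.0944
[[-0.052, -0.012, 0.999], [-0.001, 1.0, 0.012], [-0.999, -0.0, -0.052]]
0.43 [318, 180] 0 None
0.436 [318, 186] 0 None
0.44 [318, 191] 0 None
0.444 [318, 195] 91 (np.float64(-0.193), np.float64(-0.148))
0.448 [318, 199] 89 (np.float64(-0.193), np.float64(-0.149))
0.455 [318, 207] 90 (np.float64(-0.193), np.float64(-0.1485))
0.47 [318, 223] 91 (np.float64(-0.193), np.float64(-0.148))
shift for grasp [0.11514996 0.00025205 0.00618056]
```

Request:
carry_out(steps=[0.03,0.001,0.0015,0,0,0,1,0.06,0.001,0.003,0,0,0,1,0.09,0.001,0.005,0,0,0,1,0.108,0.001,0.006,0,0,0,1,0.115,0.001,0.006,0,0,0,1])

```text
clock: 13.6
eef_pos: [0.4547, -0.1702, 0.0665]
ee_rot: [-0.008, 1.627, 0.011]
ft_force: [0.4, 0.4, -0.6]
gripper_width: 0.0937
```

Request:
carry_out(steps=[0,0,0,0,0,0,0.6,0,0,0,0,0,0,0.4,0,0,0,0,0,0,0.2,0,0,0,0,0,0,0.1,0,0,0,0,0,0,0.05], force=30)

```text
clock: 14.02
eef_pos: [0.4564, -0.1709, 0.07]
ee_rot: [-0.01, 1.622, 0.009]
ft_force: [-0.4, 0.2, -0.7]
gripper_width: 0.0642
```

Request:
carry_out(steps=[0,0,0,0,0,0,-0.1,0,0,0,0,0,0,-0.2,0,0,0,0,0,0,-0.3,0,0,0,0,0,0,-0.5,0,0,0,0,0,0,-1], force=40)

```text
clock: 14.43
eef_pos: [0.456, -0.1707, 0.0692]
ee_rot: [-0.01, 1.623, 0.009]
ft_force: [-0.4, 1.2, 2.2]
gripper_width: 0.0452
```

Request:
carry_out(steps=[0,0,0,0,0,0,-1,-0.001,0,0,0,0,0,-1,-0.003,0,-0.0002,0,0,0,-1,-0.006,0,-0.0003,0,0,0,-1,-0.01,0,-0.0005,0,0,0,-1])

```text
clock: 14.85
eef_pos: [0.4558, -0.1706, 0.0791]
ee_rot: [-0.009, 1.624, 0.009]
ft_force: [0.4, -0.1, -0.9]
gripper_width: 0.045
```

Request:
carry_out(steps=[-0.006,0,0,0,0,0,-1,-0.015,0,-0.001,0,0,0,-1,-0.03,0,-0.002,0,0,0,-1,-0.045,0,-0.0025,0,0,0,-1,-0.06,0,-0.003,0,0,0,-1])

```text
clock: 15.27
eef_pos: [0.456, -0.1707, 0.1406]
ee_rot: [-0.01, 1.623, 0.009]
ft_force: [1.1, 0.4, -0.7]
gripper_width: 0.045
```

Request:
carry_out(steps=[-0.02,0,-0.001,0,-1,0,-1,-0.04,0,-0.002,0,-2,0,-1,-0.06,0,-0.003,0,-3,0,-1,-0.07,0,-0.0035,0,-3,0,-1,-0.07,0,-0.0035,0,-3,0,-1])

```text
clock: 15.68
eef_pos: [0.4568, -0.171, 0.2118]
ee_rot: [-0.011, 1.568, 0.008]
ft_force: [0.2, 0.4, -1.0]
gripper_width: 0.0454
```

Request:
carry_out(steps=[0,0.02,0.003,-1,0,0,-1,0,0.05,0.008,-2,0,0,-1,0,0.08,0.012,-3,0,0,-1,0,0.11,0.016,-3.8,0,0,-1,0,0.14,0.02,-3.8,0,0,-1])

```text
clock: 16.1
eef_pos: [0.4742, -0.0291, 0.2082]
ee_rot: [-0.062, 1.572, 0.062]
ft_force: [0.4, -0.2, -1.2]
gripper_width: 0.0448
```

Request:
carry_out(steps=[0,0.03,0.006,0,0,0,-1,0,0.06,0.012,0,0,0,-1,0,0.09,0.018,0,0,0,-1,0,0.12,0.024,0,0,0,-1,0,0.14,0.028,0,0,0,-1])

```text
clock: 16.52
eef_pos: [0.4911, 0.1136, 0.2081]
ee_rot: [-0.063, 1.572, 0.062]
ft_force: [-0.3, -0.6, -0.5]
gripper_width: 0.0452
```

Run:
```python
from h import *
s,r,p=tool(); st()
vision.capture("top")
for q in("gauge_bar_center","gauge_bar_hole","stand_pin"):
    print(q,[(np.round(d["at"],4).tolist(),round(d["p"],2)) for d in spotter.mark_of("top",q)[:3]])
print("shift",r.T@(np.array([.5104,.2193,.13])-p))
```

```text
t 16.52 p [0.4911 0.1136 0.2081] F [-0.3 -0.6 -0.5] w 0.0452
[[-0.002, -0.079, 0.997], [-0.0, 0.997, 0.079], [-1.0, -0.0, -0.002]]
gauge_bar_center [([0.3178, -0.2734, 0.0064], 0.86), ([0.4056, 0.2394, 0.0024], 0.67)]
gauge_bar_hole [([0.3394, -0.2206, 0.0029], 0.85), ([0.4391, 0.2851, 0.0023], 0.55), ([0.6156, 0.1258, 0.2017], 0.48)]
stand_pin [([0.6353, 0.2258, 0.0526], 0.5)]
shift [0.07797879 0.10380562 0.02773535]
```

Request:
carry_out(steps=[0,0.03,0.008,0,0,0,-1,0,0.06,0.016,0,0,0,-1,0.02,0.09,0.024,0,0,0,-1,0.05,0.104,0.028,0,0,0,-1,0.08,0.104,0.028,0,0,0,-1])

```text
clock: 17.13
eef_pos: [0.5118, 0.2185, 0.1281]
ee_rot: [-0.062, 1.569, 0.063]
ft_force: [-0.1, -0.5, -1.5]
gripper_width: 0.045
```

Request:
carry_out(steps=[0.006,0,0,0,0,0,-1,0.012,0,0,0,0,0,-1,0.015,0,0,0,0,0,-1,0.015,0,0,0,0,0,-1,0.015,0,0,0,0,0,-1])

```text
clock: 17.55
eef_pos: [0.512, 0.2168, 0.1157]
ee_rot: [-0.06, 1.568, 0.061]
ft_force: [0.3, -0.2, -1.2]
gripper_width: 0.045
```

Run:
```python
from h import *
s,r,p=tool(); st()
T=vision.capture("top");S=vision.capture("side");W=vision.capture("wrist")
for c in("top","side","wrist"):
  for q in("gauge_bar_hole","stand_pin"):
    print(c,q,[(np.round(d["at"],4).tolist(),round(d["p"],2)) for d in spotter.mark_of(c,q)[:3]])
a=cv2.resize(T[105:205,160:260,::-1],(400,400),interpolation=cv2.INTER_CUBIC)
b=cv2.resize(S[85:185,260:360,::-1],(400,400),interpolation=cv2.INTER_CUBIC)
cv2.imwrite("pics/p1.png",np.hstack([a,b]))
cv2.imwrite("pics/p1w.png",W[:,:,::-1])
```

```text
t 17.55 p [0.512  0.2168 0.1157] F [ 0.3 -0.2 -1.2] w 0.045
[[0.002, -0.077, 0.997], [0.001, 0.997, 0.077], [-1.0, 0.0, 0.002]]
top gauge_bar_hole [([0.3378, -0.22, 0.003], 0.92), ([0.6383, 0.2257, 0.1103], 0.47)]
top stand_pin [([0.6379, 0.2278, 0.0547], 0.66), ([0.5567, -0.0104, -0.0006], 0.27)]
side gauge_bar_hole [([0.6356, 0.2225, 0.1154], 0.98), ([0.4329, 0.2873, 0.0002], 0.76), ([0.3354, -0.2189, 0.0017], 0.55)]
side stand_pin [([0.6362, 0.227, 0.055], 0.62)]
wrist gauge_bar_hole [([0.4354, 0.2907, 0.0022], 0.62)]
wrist stand_pin []
```

View pics/p1.png

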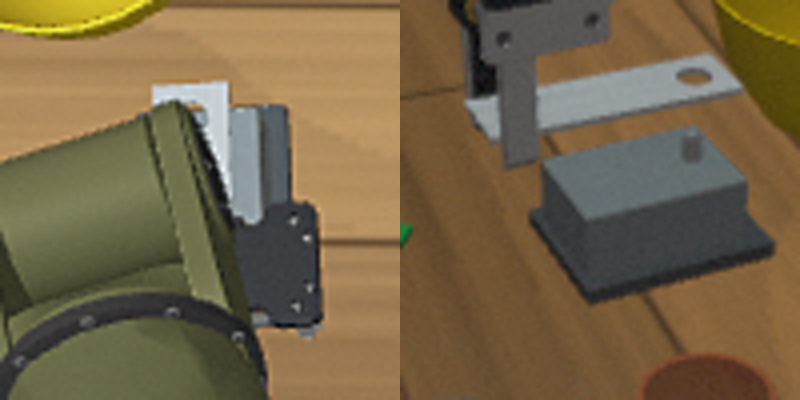

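Top view: the arm hides most of the hole. Side view (right crop): the bar is level above the block, hole at full-picture pixel (333.4,103.9), pin tip (332.4,117.4), pin foot (332.8,125). I compute the relative offset.

Run:
```python
from h import *
from scipy.optimize import least_squares
C=cam("side"); s,r,p=tool()
S=cv2.imread("pics/p1.png")
c=lambda x,y:(260+(x-400+.5)/4-.5,85+(y+.5)/4-.5)
print("pin tip",at_z(C,*c(690.5,131),.073),"foot",at_z(C,*c(691,160),.055))
h=c(694,76)
for z in(.112,.115,.118): print("hole top",z,at_z(C,*h,z))
# bar pose fit: corners of the top face + hole
obs=np.array([c(708,55),c(743,90),c(495,138),h])
L=np.array([(80,23,2.25),(80,-23,2.25),(-80,-23,2.25),(58,0,2.25)])/1e3
def f(x): 
    M=R.from_euler("zyx",[x[3],x[4],x[5]]).as_matrix()
    return (np.array([proj(C,M@l+x[:3]) for l in L])-obs).ravel()
def g(x): return np.r_[f(x),(x[5])/.02,(x[4])/.03,(x[3]-.077)/.02,(x[2]-p[2])/.004]
q=least_squares(g,[.578,.222,.1157,.077,0,0]); x=q.x; print(x.round(4),f(x).round(1))
print("hole",R.from_euler("zyx",x[3:]).as_matrix()@[.058,0,0]+x[:3])
cr=[proj(C,(.6347,.2285,.073)),proj(C,(.6347,.2285,.055))];print(cr)
```

```text
pin tip [0.63687136 0.23237426 0.073     ] foot [0.63591965 0.22784466 0.055     ]
hole top 0.112 [0.63716674 0.23009508 0.112     ]
hole top 0.115 [0.63505028 0.22498657 0.115     ]
hole top 0.118 [0.63293383 0.21987806 0.118     ]
[ 0.5776  0.2212  0.113   0.0804  0.0252 -0.0009] [ 0.4 -0.3  0.2 -0.5 -0.6  0.3 -0.   0.3]
hole [0.63536386 0.2258313  0.11149079]
[(np.float64(332.0102673913709), np.float64(118.28665358900392)), (np.float64(331.8283370207285), np.float64(124.58154688764267))]
```

Request:
carry_out(steps=[0.006,0.001,0,0,-1,0,-1,0.013,0.002,0,0,-1,0,-1,0.02,0.002,0,0,-1,0,-1,0.026,0.002,0,0,-1,0,-1,0.03,0.002,0,0,-1,0,-1])

```text
clock: 18.42
eef_pos: [0.5109, 0.219, 0.0831]
ee_rot: [-0.061, 1.554, 0.062]
ft_force: [-0.6, -0.3, -0.4]
gripper_width: 0.0454
```

Request:
carry_out(steps=[0,0,0,0,0,0,-1,0,0,0,0,0,0,-1,0,0,0,0,0,0,-1])

```text
clock: 18.67
eef_pos: [0.5114, 0.2192, 0.0844]
ee_rot: [-0.061, 1.552, 0.062]
ft_force: [0.3, 0.5, -0.6]
gripper_width: 0.0454
```

Run:
```python
from h import *
s,r,p=tool(); st()
S=vision.capture("side")
for q in("gauge_bar_hole","stand_pin"):
    print(q,[(np.round(d["at"],4).tolist(),round(d["p"],2)) for d in spotter.mark_of("side",q)[:2]])
vision.capture("top"); print([(np.round(d["at"],4).tolist(),round(d["p"],2)) for d in spotter.mark_of("top","gauge_bar_hole")[:3]])
cv2.imwrite("pics/p2.png",cv2.resize(S[85:165,270:370,::-1],(750,600),interpolation=cv2.INTER_CUBIC))
```

```text
t 18.67 p [0.5114 0.2192 0.0844] F [ 0.3  0.5 -0.6] w 0.0454
[[0.018, -0.078, 0.997], [0.001, 0.997, 0.078], [-1.0, 0.0, 0.018]]
gauge_bar_hole [([0.3363, -0.2194, 0.0018], 0.79), ([0.4344, 0.2886, -0.0006], 0.75)]
stand_pin [([0.6332, 0.2312, 0.0547], 0.92), ([0.6172, -0.2391, 0.0599], 0.51)]
[([0.341, -0.2206, 0.0055], 0.68), ([0.6359, 0.2282, 0.0848], 0.48)]
```

View pics/p2.png

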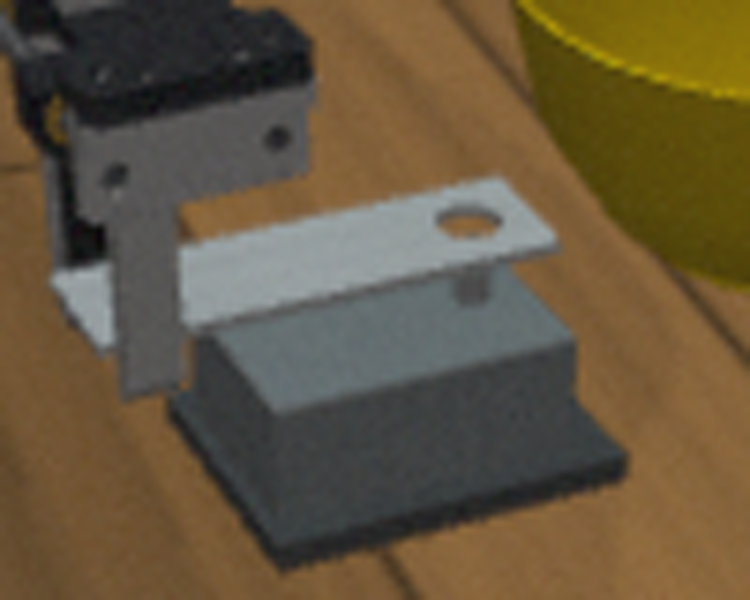

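Side view: hole at crop (469,222), above the pin with its lower part at (474,300). The bar looks level.

Run:
```python
from h import *
C=cam("side"); c=lambda x,y:(270+(x+.5)/7.5-.5,85+(y+.5)/7.5-.5)
for z in(.084,.0866): print(z,at_z(C,*c(469,222),z))
for y in(296,300,304): print("foot",y,at_z(C,*c(474,y),.055))
```

```text
0.084 [0.63499205 0.22939874 0.084     ]
0.0866 [0.63327251 0.22522445 0.0866    ]
foot 296 [0.63788302 0.23012534 0.055     ]
foot 300 [0.63694953 0.22776955 0.055     ]
foot 304 [0.63601955 0.22542263 0.055     ]
```

Request:
carry_out(steps=[0.002,0,0.0015,0,0,0,-1,0.006,-0.0005,0.0015,0,0,0,-1,0.01,-0.0005,0.0015,0,0,0,-1,0.014,-0.0005,0.0015,0,0,0,-1,0.017,-0.0005,0.0015,0,0,0,-1])

```text
clock: 19.33
eef_pos: [0.5128, 0.2187, 0.0665]
ee_rot: [-0.061, 1.553, 0.062]
ft_force: [0.1, 0.5, -1.1]
gripper_width: 0.045
```

Request:
carry_out(steps=[0.001,0,0,0,0,0,-1,0.0018,0,0,0,0,0,-1,0.0026,0,0,0,0,0,-1,0.0032,0,0,0,0,0,-1,0.0038,0,0,0,0,0,-1])

```text
clock: 19.75
eef_pos: [0.5131, 0.2189, 0.0635]
ee_rot: [-0.061, 1.552, 0.062]
ft_force: [-0.1, 0.5, -0.9]
gripper_width: 0.0449
```

Request:
carry_out(steps=[0.0005,0,0,0,0,0,-1,0.001,0,0,0,0,0,-1,0.0015,0,0,0,0,0,-1,0.002,0,0,0,0,0,-1,0.0025,0,0,0,0,0,-1])

```text
clock: 20.17
eef_pos: [0.5131, 0.2188, 0.0609]
ee_rot: [-0.061, 1.552, 0.062]
ft_force: [0.2, -0.2, -0.2]
gripper_width: 0.0453
```

Request:
carry_out(steps=[0.0004,0,0,0,0,0,-1,0.0008,0,0,0,0,0,-1,0.0012,0,0,0,0,0,-1,0.0016,0,0,0,0,0,-1,0.0018,0,0,0,0,0,-1])

```text
clock: 20.58
eef_pos: [0.5131, 0.2188, 0.0591]
ee_rot: [-0.061, 1.553, 0.062]
ft_force: [0.4, -0.5, -1.2]
gripper_width: 0.0453
```

Request:
carry_out(steps=[0.0003,0,0,0,0,0,-1,0.0006,0,0,0,0,0,-1,0.0009,0,0,0,0,0,-1,0.0012,0,0,0,0,0,-1,0.0015,0,0,0,0,0,-1])

```text
clock: 21.0
eef_pos: [0.5132, 0.2189, 0.0577]
ee_rot: [-0.061, 1.552, 0.062]
ft_force: [-0.0, 0.8, -0.7]
gripper_width: 0.0452
```

Request:
carry_out(steps=[0.0003,0,0,0,0,0,-1,0.0006,0,0,0,0,0,-1,0.0009,0,0,0,0,0,-1,0.0012,0,0,0,0,0,-1,0.0012,0,0,0,0,0,-1])

```text
clock: 21.42
eef_pos: [0.5133, 0.2189, 0.0566]
ee_rot: [-0.061, 1.552, 0.062]
ft_force: [-1.2, -1.5, 4.0]
gripper_width: 0.0448
```

Request:
carry_out(steps=[0,0,0,0,0,0,0,0,0,0,0,0,0,0.2,0,0,0,0,0,0,0.4,0,0,0,0,0,0,0.6,0,0,0,0,0,0,0.8])

```text
clock: 21.83
eef_pos: [0.5132, 0.2188, 0.0564]
ee_rot: [-0.061, 1.553, 0.062]
ft_force: [-0.2, 0.4, 0.2]
gripper_width: 0.0699
```

Request:
carry_out(steps=[0,0,0,0,0,0,1,0,0,0,0,0,0,1,0,0,0,0,0,0,1,0,0,0,0,0,0,1,0,0,0,0,0,0,1])

```text
clock: 22.25
eef_pos: [0.5132, 0.2188, 0.0564]
ee_rot: [-0.061, 1.552, 0.062]
ft_force: [-0.7, 0.8, 0.3]
gripper_width: 0.094
```

Run:
```python
from h import *
st(); S=vision.capture("side")
for q in("gauge_bar_hole","stand_pin"):
    print(q,[(np.round(d["at"],4).tolist(),round(d["p"],2)) for d in spotter.mark_of("side",q)[:2]])
cv2.imwrite("pics/p3.png",cv2.resize(S[85:165,270:370,::-1],(750,600),interpolation=cv2.INTER_CUBIC))
```

```text
t 22.25 p [0.5132 0.2188 0.0564] F [-0.7  0.8  0.3] w 0.094
[[0.017, -0.078, 0.997], [0.001, 0.997, 0.078], [-1.0, 0.0, 0.017]]
gauge_bar_hole [([0.3377, -0.2204, 0.0025], 0.96), ([0.6335, 0.2247, 0.0576], 0.93)]
stand_pin [([0.6358, 0.2309, 0.0543], 0.95)]
```

View pics/p3.png

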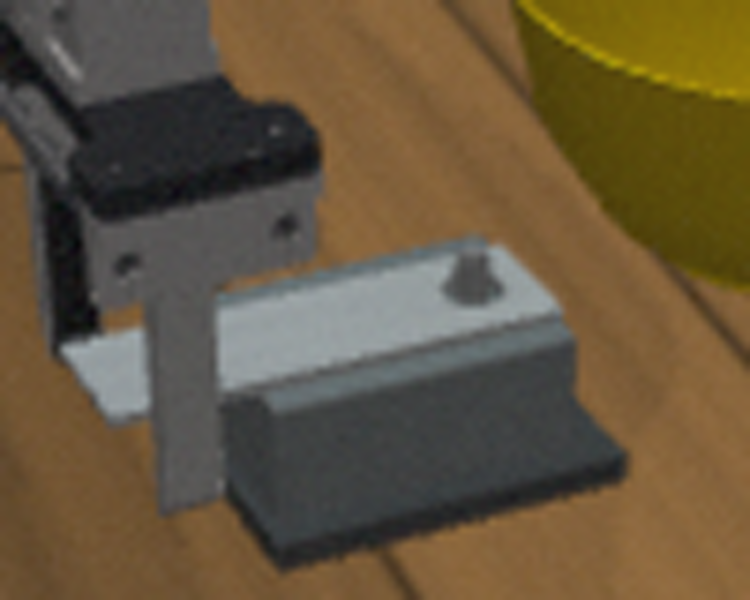

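The bar lies flat on the block and the pin shows through the hole at crop (472,285). I retreat straight up, slightly tilted back so the fingers stay clear, and check from above.

Request:
carry_out(steps=[-0.01,0,0,0,0,0,1,-0.03,0,0,0,0,0,1,-0.06,0,0,0,0,0,1,-0.1,0,0,0,0,0,1,-0.13,0,0,0,0,0,1])

```text
clock: 22.82
eef_pos: [0.511, 0.2187, 0.19]
ee_rot: [-0.06, 1.551, 0.062]
ft_force: [0.3, 0.4, 1.0]
gripper_width: 0.0938
```

Request:
carry_out(steps=[0,0,-0.03,0,0,0,1,0,0,-0.06,0,0,0,1,0,0,-0.09,0,0,0,1,0,0,-0.12,0,0,0,1,0,0,-0.12,0,0,0,1])

```text
clock: 23.23
eef_pos: [0.3877, 0.2089, 0.1849]
ee_rot: [-0.062, 1.553, 0.063]
ft_force: [-0.2, -0.8, 0.2]
gripper_width: 0.0942
```

Run:
```python
from h import *
st(); T=vision.capture("top"); S=vision.capture("side")
for c in("top","side"):
  for q in("gauge_bar_hole","stand_pin","plain_bar_center","prop","test_cup","brush"):
    print(c,q,[(np.round(d["at"],4).tolist(),round(d["p"],2)) for d in spotter.mark_of(c,q)[:2]])
a=cv2.resize(T[105:205,160:260,::-1],(400,400),interpolation=cv2.INTER_CUBIC)
b=cv2.resize(S[85:185,260:360,::-1],(400,400),interpolation=cv2.INTER_CUBIC)
cv2.imwrite("pics/p4.png",np.hstack([a,b]))
```

```text
t 23.23 p [0.3877 0.2089 0.1849] F [-0.2 -0.8  0.2] w 0.0942
[[0.017, -0.079, 0.997], [0.001, 0.997, 0.079], [-1.0, 0.0, 0.017]]
top gauge_bar_hole [([0.6392, 0.2264, 0.0605], 0.93), ([0.3384, -0.2219, 0.0043], 0.81)]
top stand_pin [([0.6324, 0.2299, 0.0547], 0.88)]
top plain_bar_center [([0.6137, -0.236, 0.0622], 0.83)]
top prop [([0.7214, -0.0305, -0.0045], 0.68)]
top test_cup [([0.5515, -0.0078, -0.0018], 0.7)]
top brush [([0.4185, 0.0015, -0.0011], 0.95)]
side gauge_bar_hole [([0.6342, 0.2262, 0.0618], 0.98), ([0.4335, 0.2871, 0.0023], 0.94)]
side stand_pin [([0.6336, 0.2278, 0.0554], 0.64), ([0.4131, -0.0022, -0.0002], 0.24)]
side plain_bar_center [([0.6207, -0.2402, 0.0634], 0.66)]
side prop [([0.7222, -0.0318, -0.0034], 0.96)]
side test_cup [([0.619, -0.2402, 0.0619], 0.56)]
side brush [([0.4158, -0.0019, -0.0005], 0.68)]
```

View pics/p4.png

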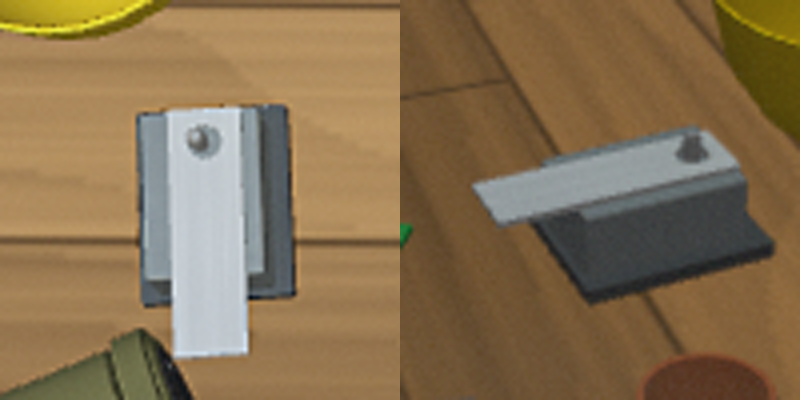

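The bar is flat with the pin through its hole (top crop (203,140)), the arm is clear, and the other things are unmoved.

```bash
python3 -c "
from workcell import job; print(job.hand_in())"
```

```text
the job is handed in; nothing more can be done
None
```

The job is handed in at about 23 s of the 69 s allowed. No verdict is reported, so this rests on my own checks.

**What I did**
- I pressed the holed bar from above and slid it about 95 mm, until its plain end stuck out roughly 37 mm past the rack edge. The wrist force read 5.6–9.4 N at the end of each move, against the 18 N limit.
- I gripped the plain end by its width, with the tool tilted 3° to match the bar, and carried it to the stand.
- I lowered it over the pin in steps of 0.5 mm or less at the end, felt about 4 N at contact, released it and backed the arm off.

**Last checks**
- The top and side pictures show the bar flat on the block with the pin through its hole.
- The spotter's hole and pin positions differ by about 2 mm in the side view but 7.7 mm in the top view. The top figure disagrees with the picture: the pin through the hole allows at most about 5 mm.
- The prop, brush and plain bar read within about 6 mm of their start positions in both views. So did the cup in the top view; in the side view the spotter placed it on the rack, a false hit.

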